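Read a sample vial on a photometer with a spring-return cell slide

ROBOT

A 6-joint arm with a two-finger parallel gripper is mounted at the origin on a cart in front of the work surface, level with it; the furniture and walls round the work are solid. World frame = base frame: x ahead of the robot, y to its left, z up, the work surface at z = 0. Lengths are in m, angles in degrees, forces in N, time in s.
With the tool pointing down it reaches from about 0.4 to 0.825 m from the base axis. Payload 7 kg.
Tool frame: the origin (TCP) lies on the centre line of the jaws, within the pads' length; the fingertips stand 8 mm ahead of it and the grasp point (between the pads) lies 11 mm behind it; z points along the fingers, y is the line along which they close (so a half turn about z gives the same grasp; the last joint's range is limited). The gripper opens to 85 mm and grips with 20 to 120 N. Pads are 22 mm wide; open, the fingers measure 114 mm over their backs; the gripper's body (76 mm by 85 mm) begins 54 mm behind the grasp point. The pads swing forward as they close: fully open they stand 13 mm farther back than shut.
Start: joints at [-47.55, 20.546, 0.682, 0, -70.136, -16.507], TCP at [0.295, -0.607, 0.239] pointing down, gripper open.
Joint ranges: [-176.03, 176.03], [-82.01, 121.73], [-58.28, 71.71], [-173.87, 95.51], [-174.79, -0.11], [-173.66, 173.66]. Speed limits (degrees/s): [136.94, 136.94, 172.46, 180, 180, 180].

INTERFACE

Orientations are given as a 3x3 rotation matrix whose columns are the frame's x, y, z axes.
In Python, from workcell import bot gives the robot as it stands. Calls block until the motion is done:
- bot.goto(position, orientation): joint-space move of the TCP to a pose.
- bot.move_linear(position, orientation=None, vel=0.15, stop_force=None): straight line of the TCP; orientation=None keeps the orientation; vel is the mean speed in m/s. With stop_force (N) it stops when the force on the tool has changed by that much, and returns True; else False.
- bot.move_joints(angles): joint-space move.
- bot.set_gripper(opening, squeeze=None): opening from 0.0 (shut) to 1.0 (fully open); squeeze is the grip in N (None keeps the last); returns when the fingers have stopped.
- bot.dwell(seconds).
- bot.solve_ik(position, orientation): joint angles nearest the present ones, or None.
- bot.observe(): the state.
- bot.capture(name): name is "side" or "top"; returns the picture (420x560x3 uint8, red, green, blue); there is no depth.
- bot.camera_info(name): a dict with "camera_matrix" (3x3 intrinsics, pixels), "view" (4x4, takes a point from world to camera coordinates). Camera axes: x right, y down, z forward; pixel columns grow to the right and rows downward; lengths in m; the calibration is good to about 2 mm. A picture is of the moment at which its call begins. camera_info takes no time and is no camera call.
A pose or a line that the arm cannot do raises bot.IKError and nothing moves.
- bot.hand_in(): hands the job in; it is judged then, once.
Trained networks look in the newest picture that a camera, given by its name, has taken for a name from the list of things; names that differ only in an ending like _2 or _b are one class to them, and where a whole thing is asked for, a point or a joint stands for the part that bears it (a point fixed in the world has none). Each returns a list of dicts, best first, with "confidence" (0 to 1); they miss things now and then, are a little off and sometimes report something else, mostly with a low value. They report only what shows in the picture. A call takes as long as a camera call.
- bot.silhouettes(thing, camera): "region" (420x560 bool, what is visible of it).
- bot.tip_of(thing, camera): "point" ([x, y, z] in m, in world coordinates, good to about 4 mm: a listed point, or the origin of a listed thing).
The state is a dict: "clock": time; "joint_pos": joint angles; "dq": joint speeds; "tau": joint torques, N m; "tcp_pos": TCP position; "ee_rot": TCP orientation; "ft_force": force on the tool from outside, world axes, zero at the start; "wrist_torque": the same for the moment, N m; "finger_gap": opening from 0.0 (shut) to 1.0 (fully open); "finger_force": force on a finger pad.
Only numpy, scipy, OpenCV 4.12 (cv2) and the standard library are available. Lean on these libraries where they do the work, as an engineer would, in place of code of your own. Each camera call takes 0.05 s, during which the arm holds its last target. There are 200 camera calls.

TASK

Take a reading of the sample: lift the vial that stands in the white vial rack, set it fully down in the empty well of the photometer's sample slide (behind its bridge-shaped optical head), then pull the slide out by its knob until the black line across the slide meets the lines on the side rails nearest the knob. A spring draws the slide back, so keep it held at that line and finish while still holding it there. Leave the blank vial in its well and do not disturb the other things on the table.

Things in the scene. Friction and masses are not known exactly. Their poses are not given: they have to be found in the camera images.
- photometer: Bench photometer, fixed. Origin on the table under the light beam; x from knob end to console, away from the robot within 0.3 rad. Base 110 mm wide, x = -106 to +85 mm; rails and slide top at z = 32 mm, front plate 39 mm. Bridge x = -17 to +17 mm, top z = 84 mm, tunnel over the slide to z = 56 mm. Console x = +85 to +165 mm, 77 mm high. Lamp house juts 21 mm from it at -y.
- sample_slide (a joint): How far the aluminium sample slide is pulled out toward the knob end (photometer's -x), in m. 0 = at rest (blank vial in the beam), 0.050 = slide line on the read mark (sample in the beam), 0.065 = end stop. A return spring pulls it back with about 3.6 N at rest, rising to 6.6 N at the mark. Let go, it runs back to 0.
- empty_well (a point): Centre of the floor of the empty round well in the slide, for the sample: 19 mm bore, 22 mm deep, 2 mm chamfer, mouth at z = 32 mm. At rest it lies at photometer x = +50 mm, open above, 33 mm from the bridge and 35 mm from the console, so fingers best close along the photometer's y. Moves with the slide; axes as the photometer's.
- blank_well (a point): Centre of the floor of the other well of the slide (same size), which holds the blank vial; at rest it is under the bridge. Moves with the slide.
- slide_line (a point): Middle of the black index line across the top of the slide, 27 mm in front of the blank well. Moves with the slide.
- read_mark (a point): Point midway between the pair of black lines on the two side rails nearest the knob: where the slide line must stand. Fixed to the photometer, 50 mm in front of the slide line's rest place (a like pair of lines marks the rest place).
- pull_knob: Black round knob on the end of the slide's rod. Origin at its centre; it can turn idly on the rod, so its y and z axes mean nothing. 25 mm in diameter, 21 mm long along the photometer's x, axis 21.5 mm above the table, 28 mm in front of the front plate at rest; can be pinched from above across the photometer's y. The steel rod behind it is 8 mm thick.
- sample_vial: Glass sample vial with a screw cap, 16 mm in diameter, 38 mm high, about 12 g, standing alone in the white vial rack. Origin at the centre of its underside, z up along it.
- blank_vial: Same kind of vial, the blank, standing in the front well of the slide (under the bridge at the start). Origin at the centre of its underside.
- vial_rack: White plastic vial rack, heavy, does not move, its place and yaw vary (left or right of the photometer). 132 x 72 mm foot, 30 mm high, eight 19 mm holes (2 rows of 4, 30 mm pitch), hole floors at z = 8 mm. Origin at the centre of its underside, x along its length. A vial in it stands 16 mm proud of its top.
- tips: Bystander: pipette tip box with blue base and clear lid, 84 x 120 x 74 mm, on the other side of the photometer from the rack. Origin under its centre.
- used_vial_a: Bystander: vial standing on the bare table at the back left, 16 x 38 mm. Origin under its centre.
- used_vial_b: Bystander: second vial standing on the bare table beside it. Origin under its centre.
- small_beaker: Bystander: glass beaker, 53 mm wide, 62 mm high, at the back right of the photometer. Origin under its centre.
- squeeze_bottle: Bystander: white wash bottle, 68 x 98 x 169 mm, at the back left. Origin under its centre.

How it is judged (in metres and radians):
On the way, in this order (a step that is already met when the one before it is completed fails the run):
1. the sample vial stands released and fully down in the empty well, with the slide still at rest (horizontal distance between sample_vial and empty_well below 0.004 m and z of sample_vial in the frame of empty_well below 0.003 m and angle between sample_vial's own z axis and vertical below 0.18 rad and contact force between the fingers and sample_vial below 0.05 N and value of joint sample_slide below 0.006 m), for 0.2 s.
2. the slide is pulled out to the read mark and held there (value of joint sample_slide between 0.046 and 0.054 m and contact force between the fingers and pull_knob above 1 N), for 0.4 s.
At the end, for the whole second after the job is handed in: The fingers hold the knob (over 1 N) with the slide line within 4 mm of the read mark (slide out 46 to 54 mm), and the sample and blank vials both stand fully down in their wells (within 3 mm of the floor, 4 mm of the centre, 0.18 rad of upright) (all of step 2 and horizontal distance between sample_vial and empty_well below 0.004 m and z of sample_vial in the frame of empty_well below 0.003 m and angle between each of sample_vial, blank_vial's own z axis and vertical below 0.18 rad and horizontal distance between blank_vial and blank_well below 0.004 m and z of blank_vial in the frame of blank_well below 0.003 m); the arm keeps its last pose, push and grip.
It fails at once if the blank vial is taken out of its well (z of blank_vial in the frame of blank_well above 0.012 m).
It fails at once if the sample vial is tipped over (angle between sample_vial's own z axis and vertical above 0.7 rad).
It fails at once if a bystander is disturbed (moved more than 25 mm) (distance of any of tips, used_vial_a, used_vial_b, small_beaker, squeeze_bottle from where it was at the start of the episode above 0.025 m).
It also fails if it takes over 51 s, if anything falls off the work surface, if the arm or the gripper's body presses on something with over 40 N, if the wrist force passes 120 N, or if a joint passes its speed limit or range.

## Working session

There is one attempt and no reset: what is moved stays moved. The work goes in short steps, each a Python script; the robot and the scene stay as the last script left them, time stands still between calls to the robot, and variables do not carry over. Pictures are saved under pics/ and viewed, at most 10 in all, crops included, and the job is handed in when it is done.

```bash
mkdir -p pics; python3 - <<'E'
from workcell import bot
import cv2,numpy as np
for c in ("side","top"):
    im=bot.capture(c); cv2.imwrite(f"pics/{c}0.png",im[:,:,::-1])
    i=bot.camera_info(c); V=np.array(i["view"]); print(c,np.round(i["camera_matrix"],1).tolist(),np.round(-V[:3,:3].T@V[:3,3],3),np.round(V[:3,:3],2).tolist())
    for t in ["photometer","empty_well","blank_well","slide_line","read_mark","pull_knob","sample_vial","blank_vial","vial_rack","tips","used_vial_a","small_beaker","squeeze_bottle"]:
        print(t,[(np.round(d["point"],4).tolist(),round(d["confidence"],2)) for d in bot.tip_of(t,c)[:3]])
print(bot.observe())
E
```

```text
side [[451.2, 0.0, 285.8], [0.0, 451.2, 216.5], [0.0, 0.0, 1.0]] [0.173 0.859 0.522] [[-0.9, -0.44, -0.0], [-0.19, 0.4, -0.9], [0.4, -0.81, -0.44]]
photometer [([0.6301, 0.0295, 0.0008], 0.59), ([0.4584, -0.2856, -0.0025], 0.5)]
empty_well [([0.6748, 0.0246, 0.0114], 0.81)]
blank_well [([0.622, 0.0235, 0.0117], 0.89), ([0.4544, -0.2842, -0.0043], 0.48)]
slide_line [([0.6034, 0.0325, 0.0345], 0.63)]
read_mark [([0.5464, 0.0313, 0.0288], 0.94)]
pull_knob [([0.4889, 0.0323, 0.021], 0.39)]
sample_vial [([0.439, -0.3049, 0.0076], 0.48), ([0.6581, 0.3503, 0.0037], 0.41), ([0.4577, -0.2854, -0.0015], 0.32)]
blank_vial []
vial_rack [([0.4565, -0.2817, -0.0042], 0.71)]
tips [([0.5088, 0.2584, -0.0002], 0.67)]
used_vial_a [([0.656, 0.205, 0.0034], 0.57), ([0.6633, 0.2557, 0.0018], 0.47)]
small_beaker [([0.656, -0.2916, 0.0016], 0.6)]
squeeze_bottle [([0.6564, 0.3515, -0.0009], 0.89)]
top [[411.6, 0.0, 279.8], [0.0, 411.6, 210.7], [0.0, 0.0, 1.0]] [0.367 0.024 1.006] [[0.01, -1.0, -0.0], [-0.98, -0.01, -0.19], [0.19, 0.0, -0.98]]
photometer [([0.6229, 0.0276, -0.0065], 0.95)]
empty_well [([0.67
[... 805 characters left out ...]
e-04,
       -7.01375152e+01, -1.65066744e+01]), 'dq': array([-0.00220038, -0.02732878,  0.02042434, -0.04713417, -0.00274633,
        0.05200462]), 'tau': array([ 8.18727276e-04, -5.82972658e+01,  2.93659616e+01,  6.94185689e+00,
       -6.92693848e-04,  1.83224392e-05]), 'tcp_pos': array([ 0.29525675, -0.60695549,  0.23932607]), 'ee_rot': array([[-8.99229958e-01, -4.37476265e-01,  2.21448864e-06],
       [-4.37476265e-01,  8.99229958e-01,  1.61013638e-06],
       [-2.69573098e-06,  4.79096650e-07, -1.00000000e+00]]), 'ft_force': array([0.47208561, 0.58278899, 0.52166612]), 'wrist_torque': array([ 0.01126694,  0.02189953, -0.00028275]), 'finger_force': 0.0, 'finger_gap': 0.9979545184851715}
```

View pics/top0.png

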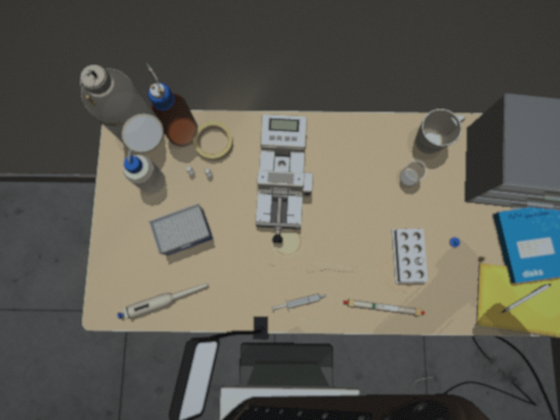

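View pics/side0.png

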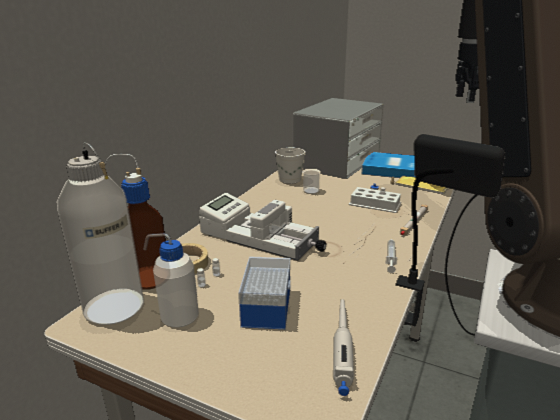

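The top picture shows the photometer around (282,175) with its knob at (277,240), and the rack around (410,256). The sample vial isn't clear, so I'll zoom in.

```bash
python3 - <<'E'
import cv2,numpy as np
t=cv2.imread("pics/top0.png");s=cv2.imread("pics/side0.png")
r=lambda a,y,x,h,w,k:cv2.resize(a[y:y+h,x:x+w],None,fx=k,fy=k,interpolation=cv2.INTER_CUBIC)
o=np.zeros((600,800,3),np.uint8)
a=r(t,110,245,140,80,4.2);o[:a.shape[0],:a.shape[1]]=a
b=r(t,222,385,70,50,5);o[:b.shape[0],350:350+b.shape[1]]=b
c=r(s,175,340,45,75,5.5);o[360:360+c.shape[0],350:350+c.shape[1]]=c[:,:450]
cv2.imwrite("pics/crop0.png",o)
E
```

```text
Traceback (most recent call last):
ValueError: could not broadcast input array from shape (248,412,3) into shape (240,412,3)
```

```bash
python3 - <<'E'
import cv2,numpy as np
t=cv2.imread("pics/top0.png");s=cv2.imread("pics/side0.png")
r=lambda a,y,x,h,w,k:cv2.resize(a[y:y+h,x:x+w],None,fx=k,fy=k,interpolation=cv2.INTER_CUBIC)
o=np.zeros((600,800,3),np.uint8)
a=r(t,110,245,140,80,4);o[:560,:320]=a
b=r(t,222,385,70,50,5);o[:350,350:600]=b
c=r(s,175,340,45,75,5);o[360:585,350:725]=c
cv2.imwrite("pics/crop0.png",o)
E
```

```text
(no output)
```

View pics/crop0.png

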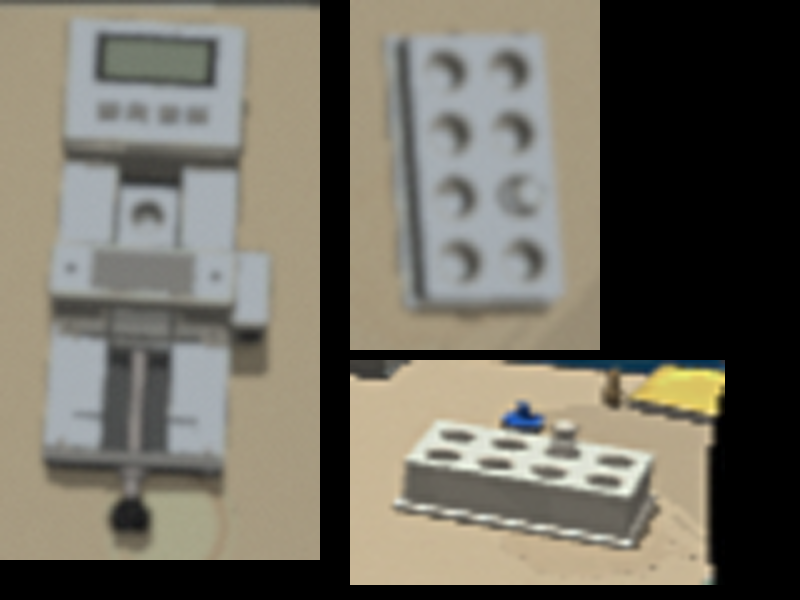

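```bash
cat > h.py <<'E'
import numpy as np
from scipy.optimize import least_squares
from workcell import bot
I={c:bot.camera_info(c) for c in("top","side")}
def proj(c,P):
    P=np.atleast_2d(P);q=P@np.array(I[c]["view"])[:3,:3].T+np.array(I[c]["view"])[:3,3]
    q=q@np.array(I[c]["camera_matrix"]).T;return q[:,:2]/q[:,2:]
def ray(c,uv,z):
    V=np.array(I[c]["view"]);o=-V[:3,:3].T@V[:3,3]
    d=V[:3,:3].T@np.linalg.solve(I[c]["camera_matrix"],[*uv,1]);return o+d*(z-o[2])/d[2]
def place(p,M):
    c,s=np.cos(p[2]),np.sin(p[2]);M=np.asarray(M,float)
    return np.c_[p[0]+c*M[:,0]-s*M[:,1],p[1]+s*M[:,0]+c*M[:,1],M[:,2]]
def fit(M,uv,p0):
    r=least_squares(lambda p:(proj("top",place(p,M))-uv).ravel(),p0,loss="soft_l1");return r.x,r.fun.reshape(-1,2)
def down(yaw): # tool y along given yaw's y axis, z down
    c,s=np.cos(yaw),np.sin(yaw);return np.array([[-c,-s,0],[-s,c,0],[0,0,-1.]])
E
python3 - <<'E'
from h import *
m=lambda x,y:[245+x/4,110+y/4]
M=[(-77,0,32),(165,0,77),(-17,0,84),(17,0,84),(50,0,32),(-134,0,27),(-106,0,39),(-77,33,32),(-77,-33,32)]
uv=[m(136,416),m(158,25),m(142,300),m(146,251),m(149,212),m(130,512),m(132,466),m(87,412),m(184,421)]
p,r=fit(np.array(M)/1e3,uv,[.625,.027,.1]);print("phot",p.round(4));print(r.round(1).tolist())
print("well",place(p,[[.05,0,.01]]),"knob",place(p,[[-.134,0,.0215]]))
n=lambda x,y:[385+(x-350)/5,222+y/5]
M=[(x,y,.03) for x in(.045,.015,-.015,-.045) for y in(.015,-.015)]
uv=[n(*a) for a in[(445,70),(510,70),(449,133),(513,133),(455,197),(520,195),(460,260),(524,260)]]
q,r=fit(M,uv,[.456,-.285,.05]);print("rack",q.round(4),r.round(1).tolist())
print("hole",place(q,[[-.015,-.015,.03]]),"cap",ray("top",n(523,193),.046))
print("side cap", ray("side",[340+(565-350)/5,175+(427-360)/5],.046))
E
```

```text
phot [ 0.6244  0.0272 -0.0478]
[[-0.1, 0.6], [0.4, -3.6], [-0.1, -0.0], [-0.2, -1.9], [-0.2, 1.0], [0.0, 0.4], [0.2, -0.5], [-1.5, 0.8], [1.6, 0.1]]
well [[0.67438654 0.02481377 0.01      ]] knob [[0.49059714 0.03361465 0.0215    ]]
rack [ 0.4548 -0.2845  0.0278] [[0.1, 0.0], [-0.3, -0.2], [0.3, 0.0], [0.1, -0.2], [0.0, -0.1], [-0.3, 0.1], [-0.0, 0.2], [-0.0, 0.0]]
hole [[ 0.44018493 -0.29992952  0.03      ]] cap [ 0.44024304 -0.29665548  0.046     ]
side cap [ 0.43922309 -0.29361089  0.046     ]
```

```bash
python3 - <<'E'
from h import *
import cv2
R=down(-.048)
bot.set_gripper(.5,25)
bot.goto([.440,-.298,.13],R)
print(bot.move_linear([.440,-.298,.041],vel=.1,stop_force=8))
bot.set_gripper(0.,25)
o=bot.observe();print(o["finger_gap"],o["finger_force"],o["tcp_pos"].round(4))
bot.move_linear([.440,-.298,.17],vel=.12)
o=bot.observe();print(o["finger_gap"],o["finger_force"],o["clock"])
bot.goto([.6755,.0245,.17],R)
bot.move_linear([.6755,.0245,.085],vel=.1)
o=bot.observe();print(o["finger_gap"],o["finger_force"],o["tcp_pos"].round(4),o["clock"])
ims=[bot.capture(c)[:,:,::-1] for c in("top","side")]
for c in("top","side"): print([(np.round(d["point"],4).tolist(),round(d["confidence"],2)) for d in bot.tip_of("sample_vial",c)[:3]])
r=lambda a,y,x,h,w,k:cv2.resize(np.ascontiguousarray(a[y:y+h,x:x+w]),None,fx=k,fy=k,interpolation=cv2.INTER_CUBIC)
cv2.imwrite("pics/hold.png",np.hstack([r(ims[0],100,230,100,100,4),r(ims[1],150,190,100,100,4)]))
E
```

```text
False
0.17203953370744132 24.407276809215546 [ 0.4404 -0.2984  0.0416]
0.17178741862652458 24.380161464214325 5.8667
0.16960148480325468 24.380831122398376 [0.676  0.0246 0.0857] 8.35
[([0.6783, 0.0265, 0.0552], 0.53)]
[([0.6756, 0.0185, 0.053], 0.58)]
```

View pics/hold.png

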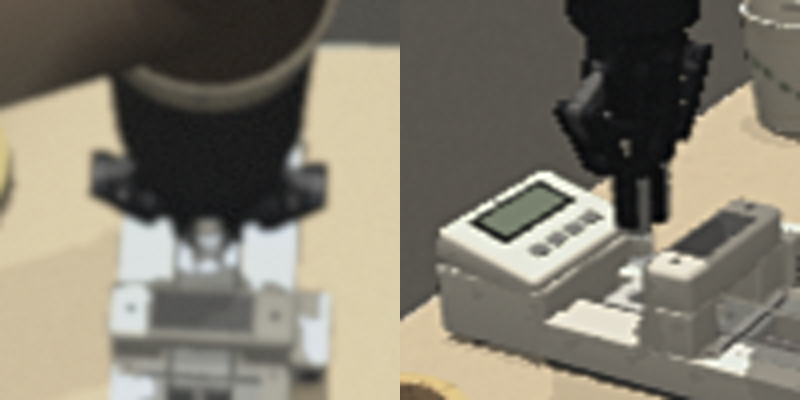

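The vial is held upright, at crop (210,235) in the top view. It is centred on the slide between the rails, with the well below it. I'll lower it with a force stop.

```bash
python3 - <<'E'
from h import *
s=bot.move_linear([.6755,.0245,.0425],vel=.04,stop_force=4)
o=bot.observe();print(s,o["finger_gap"],o["tcp_pos"].round(4),o["ft_force"].round(2),o["wrist_torque"].round(3),o["clock"])
E
```

```text
True 0.16359224384848559 [0.6754 0.0247 0.0635] [ 0.31  1.59 -0.47] [ 0.919 -0.076 -0.03 ] 9.1667
```

```bash
python3 - <<'E'
from h import *
b=np.array([.6755,.0245])
for d in [(0,.0015),(.0015,.0015),(-.0015,.0015),(.002,0),(-.002,0),(0,.003)]:
    x,y=b+d
    bot.move_linear([x,y,.068],vel=.05)
    f0=bot.observe()
    s=bot.move_linear([x,y,.0425],vel=.04,stop_force=4)
    o=bot.observe();print(d,s,round(o["finger_gap"],4),o["tcp_pos"].round(4),f0["ft_force"].round(2),f0["wrist_torque"].round(3),o["ft_force"].round(2),o["wrist_torque"].round(3),o["clock"],flush=True)
    if not s or o["tcp_pos"][2]<.05: break
E
```

```text
(0, 0.0015) True 0.1666 [0.6754 0.0258 0.0435] [ 0.25 -0.52 -0.62] [-0.03  -0.004 -0.035] [-1.35  0.09  5.15] [-0.01   0.335 -0.031] 10.0083
```

It went in and met the floor. Next I'll release it, retreat and check.

```bash
python3 - <<'E'
from h import *
import cv2
R=down(-.048)
bot.set_gripper(.45,25); bot.dwell(.2)
p=bot.observe()["tcp_pos"]
bot.move_linear([p[0],p[1],.15],vel=.12)
bot.goto([.45,.034,.17],R)
o=bot.observe();print(o["tcp_pos"].round(4),o["clock"])
ims=[bot.capture(c)[:,:,::-1] for c in("top","side")]
for t in("sample_vial","empty_well","pull_knob","slide_line"):
  for c in("top","side"): print(t,c,[(np.round(d["point"],4).tolist(),round(d["confidence"],2)) for d in bot.tip_of(t,c)[:3]])
r=lambda a,y,x,h,w,k:cv2.resize(np.ascontiguousarray(a[y:y+h,x:x+w]),None,fx=k,fy=k,interpolation=cv2.INTER_CUBIC)
cv2.imwrite("pics/placed.png",np.hstack([r(ims[0],110,235,150,100,4),r(ims[1],170,230,150,100,4)]))
E
```

```text
[0.4506 0.0343 0.1703] 12.5083
sample_vial top [([0.6766, 0.0279, 0.01], 0.36)]
sample_vial side []
empty_well top [([0.6732, 0.0228, 0.0081], 0.44)]
empty_well side [([0.6777, 0.026, 0.0088], 0.53)]
pull_knob top []
pull_knob side [([0.5075, 0.257, -0.0], 0.58), ([0.4886, 0.0335, 0.02], 0.52)]
slide_line top []
slide_line side [([0.602, 0.0325, 0.0337], 0.65)]
```

View pics/placed.png

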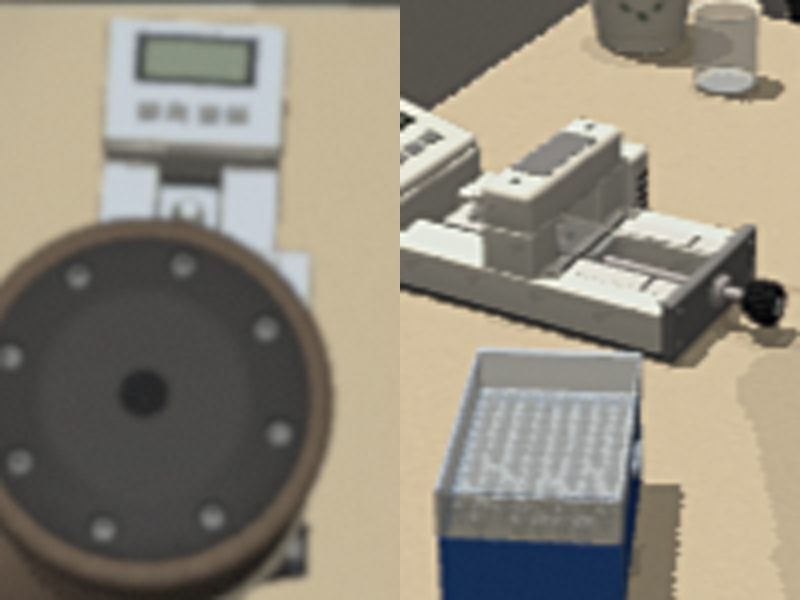

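The vial is down in its well: the cap shows at crop (188,210), and the release height matches the well floor. The knob is free at (765,300) in the side crop. Next I'll pinch it and pull.

```bash
python3 - <<'E'
from h import *
R=down(-.046); u=np.array([-np.cos(.046),np.sin(.046),0])
bot.set_gripper(.6,50)
bot.goto([.490,.034,.10],R)
s=bot.move_linear([.490,.034,.016],vel=.08,stop_force=10)
bot.set_gripper(0.,50)
o=bot.observe();p=o["tcp_pos"];print(s,o["finger_gap"],o["finger_force"],p.round(4),o["ft_force"].round(2))
if o["finger_gap"]>.2:
    q=np.array([.490,.034,.016])
    bot.move_linear(q+.050*u,vel=.025); bot.dwell(.3)
    o=bot.observe();print(o["finger_gap"],o["finger_force"],(o["tcp_pos"]-p)@u,o["ft_force"].round(2),o["clock"])
    import cv2
    ims=[bot.capture(c)[:,:,::-1] for c in("top","side")]
    for t in("slide_line","read_mark","empty_well","blank_well","pull_knob"):
      for c in("top","side"): print(t,c,[(np.round(d["point"],4).tolist(),round(d["confidence"],2)) for d in bot.tip_of(t,c)[:2]])
    r=lambda a,y,x,h,w,k:cv2.resize(np.ascontiguousarray(a[y:y+h,x:x+w]),None,fx=k,fy=k,interpolation=cv2.INTER_CUBIC)
    cv2.imwrite("pics/pull.png",np.hstack([r(ims[0],130,250,100,66,6),r(ims[1],195,245,100,66,6)]))
E
```

```text
False 0.25683944359119093 48.74180879909545 [0.4902 0.0337 0.0165] [ 0.93 -2.85  6.28]
0.2619874139448063 48.85821268893778 0.0487555250536869 [ 6.35 -8.11  1.49] 17.725
slide_line top [([0.5529, 0.0319, 0.0301], 0.53)]
slide_line side [([0.5532, 0.0319, 0.0346], 0.89), ([0.6277, 0.0276, 0.0123], 0.42)]
read_mark top [([0.5531, 0.0284, 0.0388], 0.68)]
read_mark side [([0.551, 0.0357, 0.0307], 0.68)]
empty_well top [([0.6267, 0.0269, 0.0083], 0.46), ([0.6508, 0.3499, 0.0022], 0.4)]
empty_well side [([0.6259, 0.0258, 0.0131], 0.81)]
blank_well top [([0.577, 0.0313, 0.0102], 0.7), ([0.5516, 0.0271, 0.0352], 0.4)]
blank_well side [([0.5771, 0.0282, 0.0138], 0.62)]
pull_knob top []
pull_knob side []
```

View pics/pull.png

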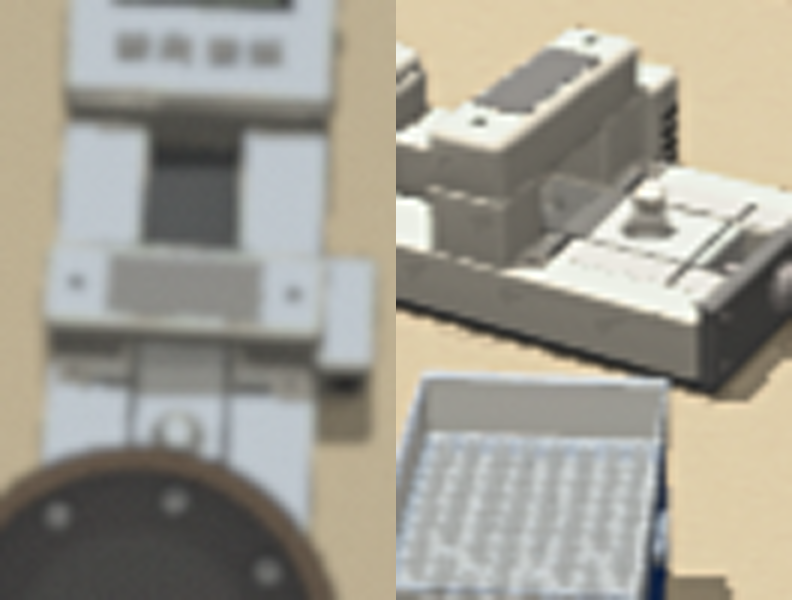

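In the side crop the slide line runs straight on into the rail marks, at about (670,285) to (755,205). The blank stands in its well at (650,205). The slide has moved 48.8 mm, so I'll nudge it 1 mm toward the centre of the band and hand in.

```bash
python3 - <<'E'
from h import *
u=np.array([-np.cos(.046),np.sin(.046),0])
bot.move_linear(np.array([.490,.034,.016])+.051*u,vel=.02); bot.dwell(.6)
o=bot.observe();print(o["finger_force"],o["tcp_pos"],o["clock"])
bot.capture("side")
for t in("slide_line","read_mark"): print([np.round(d["point"],4).tolist() for d in bot.tip_of(t,"side")[:1]])
print(bot.hand_in())
E
```

```text
48.8969586789608 [0.44042574 0.0362524  0.01658345] 19.175
[[0.5531, 0.0362, 0.0346]]
[[0.5476, 0.032, 0.0312]]
the job is handed in; nothing more can be done
None
```

I set the sample vial down in the empty well, pulled the slide out about 50 mm to the read mark, and handed the job in at 19 s while still gripping the knob; the result of the judging was not shown.

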